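Put away the kiln furniture after unpacking

ROBOT

A 6-joint arm with a two-finger parallel gripper is mounted at the origin on the work surface. World frame = base frame: x ahead of the robot, y to its left, z up, the work surface at z = 0. Lengths are in m, angles in degrees, forces in N, time in s.
With the tool pointing down it reaches from about 0.375 to 0.975 m from the base axis. Payload 3.8 kg.
Tool frame: the origin (TCP) lies midway between the tips of the shut fingers; the grasp point (between the pads) lies r.grip_point_offset behind it (r.grip_point_offset is the distance from the TCP to the grasp point, in m); z points along the fingers, y is the direction in which the jaws open and shut (so a half turn about z gives the same grasp; the last joint's range is limited). The gripper opens to 85 mm and grips with 20 to 120 N. Pads are 22 mm wide; open, the fingers measure 114 mm over their backs; the gripper's body (76 mm by 85 mm) begins 54 mm behind the grasp point. The pads swing forward as they close: fully open they stand 13 mm farther back than shut.
Start: joints at [-67.431, 15.12, 91.902, -0, 72.978, -2.114], TCP at [0.282, -0.613, 0.231] pointing down, gripper open.
Joint ranges: [-150.88, 150.88], [-54.13, 125.18], [17.81, 147.31], [-75.09, 255.09], [0, 152.58], [-146.25, 146.25]. Speed limits (degrees/s): [147.25, 147.25, 180, 180, 180, 180].

INTERFACE

Orientations are given as a 3x3 rotation matrix whose columns are the frame's x, y, z axes.
In Python, from rig import r gives the robot as it stands. The module is installed in compiled form; this text tells all that it offers.
- The arm moves only by the tool send_rows, never from a script. Its argument "targets" is a list that holds one entry, the list of rows, each a list of 7 numbers: the shift along the tool's x, y, z in mm, then the turn, a rotation vector about the tool's x, y, z in degrees, then the opening, from 0 (shut) to 1 (fully open). In form: [[[x, y, z, ax, ay, az, fingers], ...]]. A call has 1 to 12 rows; each row shifts and turns the commanded pose from where the row before left it, along the tool's axes as they then stand; what a row does not reach is not made up. A row lasts 1/12 s, in which the tool goes at most 41.7 mm and 7.16 degrees, less where a joint would pass 70% of its speed; a pose out of reach is approached as far as the arm can. A call is refused whole if a number of a shift passes 41.7 or a number of a turn 7.16, either way. A call with a gripper value outside its range is refused whole. The fingers move at their own pace and stop on an object; the grip force is fixed at half the most. Time passes only in rows, so rows that do not move let the fingers close. It gives the time, the measured TCP pose, the force and the opening at its end, in the units of the state.
- r.observe(): the state, without advancing time (a new reading comes with each control period).
- r.camera(name): name is "scene" or "top" or "wrist"; returns the picture (384x512x3 uint8, blue, green, red); there is no depth.
- r.camera_info(name): a dict with "vfov" (degrees; the focal length in pixels is half the picture's height over the tangent of half this angle, whatever the lens; pixels are square), "cx", "cy" (the principal point, pixels), "D" ([k1, k2, p1, p2, k3] as OpenCV has them; the pictures are not rectified), "rvec" (rotation vector, rad) and "tvec" (3), from world to camera coordinates, as OpenCV has them. Camera axes: x right, y down, z forward; pixel columns grow to the right and rows downward; lengths in m; the calibration is good to about 2 mm. A picture is of the moment at which its call begins: read the wrist's pose just before it. camera_info takes no time and is no camera call; for the wrist camera it gives the pose at the moment of the call.
- r.hand_in(): hands the job in, once; it reports no verdict.
Trained networks look in the newest picture that a camera, given by its name, has taken for a name from the list of things; names that differ only in an ending like _2 or _b are one class to them, and where a whole thing is asked for, a point or a joint stands for the part that bears it (a point fixed in the world has none). Each returns a list of dicts, best first, with "score" (0 to 1); they miss things now and then, are a little off and sometimes report something else, mostly with a low value. They report only what shows in the picture. A call takes as long as a camera call. They do not tell look-alikes from the thing itself.
- r.find_in(camera, target): "extent" ([left, top, width, height] in pixels, round what is visible of it).
- r.outline_of(camera, target): "region" (384x512 bool, what is visible of it) and "extent" ([left, top, width, height] in pixels, round what is visible of it).
- r.spot_point(camera, target): "location" ([column, row] in pixels: a listed point, or the origin of a listed thing).
The state is a dict: "clock": time; "joint_pos": joint angles; "qd": joint speeds; "joint_efforts": joint torques, N m; "ee_pos": TCP position; "tool_rot": TCP orientation; "contact_force": force on the tool from outside, world axes, zero at the start; "ft_torque": the same for the moment, N m; "opening": opening from 0.0 (shut) to 1.0 (fully open).
Only numpy, scipy, OpenCV 4.12 (cv2) and the standard library are available. Lean on these libraries where they do the work, as an engineer would, in place of code of your own. Each camera call takes 0.05 s, during which the arm holds its last target. There are 200 camera calls.

TASK

The kiln has been unpacked and its furniture stands mixed on the dark kiln shelf: put the two tall square posts into the wooden crate, the two short round tubes into the square steel tray and the three-armed stilt into the round terracotta dish. Set each piece down upright (the stilt points up) and flat on the floor of its container, without dropping it, and leave the mug and the vase where they stand.

Things in the scene. Friction and masses are not known exactly. Their poses are not given: they have to be found in the camera images.
- post_a: tall square kiln post of buff fired clay, loose, standing on the dark kiln shelf (a slab 150 x 430 mm, 15 mm thick, fixed on the table): 36 x 36 mm in plan, 75 mm high, about 0.18 kg. Origin at the centre of its underside, z up, x and y square to its sides. The two posts are alike.
- post_b: tall square kiln post of buff fired clay, loose, standing on the dark kiln shelf (a slab 150 x 430 mm, 15 mm thick, fixed on the table): 36 x 36 mm in plan, 75 mm high, about 0.18 kg. Origin at the centre of its underside, z up, x and y square to its sides. The two posts are alike.
- tube_a: short round kiln post of buff fired clay, loose, standing on the dark kiln shelf (15 mm thick): a tube 42 mm in outer diameter with a 22 mm hole through it, 38 mm high, about 0.08 kg. Origin at the centre of its underside, z up. The two tubes are alike.
- tube_b: short round kiln post of buff fired clay, loose, standing on the dark kiln shelf (15 mm thick): a tube 42 mm in outer diameter with a 22 mm hole through it, 38 mm high, about 0.08 kg. Origin at the centre of its underside, z up. The two tubes are alike.
- stilt: three-armed kiln stilt of buff fired clay, loose, lying flat on the dark kiln shelf (15 mm thick), about 0.045 kg: three straight arms, each 14 mm wide and 20 mm high, reach 36 mm out from the centre, 120 degrees apart, with a 6 mm point on top near each end. Origin at the centre of its underside, z up, x along one arm. It can be taken across one arm, about 24 mm from the centre.
- crate: open plywood crate, oblong, for the tall square posts; fixed. Outside 190 mm along its x, 120 mm along its y, 45 mm high; walls and floor 8 mm thick. Origin at the centre of its underside, z up.
- tray: open square steel tray with low walls, for the short tubes; fixed. Outside 150 x 150 mm, 25 mm high; walls and floor 4 mm thick. Origin at the centre of its underside, z up.
- dish: round terracotta dish, for the stilt; fixed. 160 mm outer diameter, 28 mm high, 5 mm wall, flat floor 5 mm thick. Origin at the centre of its underside, z up.
- mug: grey-green glazed mug, 80 mm across without its handle, 85 mm high, a bystander standing on the table. Origin at the centre of its underside, handle towards its y.
- vase: brown round-bellied vase, 88 mm across, 105 mm high, a bystander standing on the table. Origin at the centre of its underside.
Not all that is in view belongs to the job. What is shaped like the post_a but green is not meant.

How it is judged (in metres and radians):
At the end, for the whole second after the job is handed in: Both square posts stand in the crate, both tubes stand in the tray and the stilt lies points up in the dish: each within the walls of its container, its underside within 5 mm of the container's floor level, within 0.2 rad of upright, and at rest (under 0.02 m/s and 0.2 rad/s) (x of post_a in the frame of crate between -0.075 and 0.075 m and y of post_a in the frame of crate between -0.045 and 0.045 m and z of post_a in the frame of crate between 0.003 and 0.013 m and angle between each of post_a, post_b, tube_a, tube_b, stilt's own z axis and vertical below 0.2 rad and linear speed of each of post_a, post_b, tube_a, tube_b, stilt below 0.02 m/s and angular speed of each of post_a, post_b, tube_a, tube_b, stilt below 0.2 rad/s and x of post_b in the frame of crate between -0.075 and 0.075 m and y of post_b in the frame of crate between -0.045 and 0.045 m and z of post_b in the frame of crate between 0.003 and 0.013 m and x of tube_a in the frame of tray between -0.065 and 0.065 m and y of tube_a in the frame of tray between -0.065 and 0.065 m and z of tube_a in the frame of tray between -0.001 and 0.009 m and x of tube_b in the frame of tray between -0.065 and 0.065 m and y of tube_b in the frame of tray between -0.065 and 0.065 m and z of tube_b in the frame of tray between -0.001 and 0.009 m and x of stilt in the frame of dish between -0.06 and 0.06 m and y of stilt in the frame of dish between -0.06 and 0.06 m and z of stilt in the frame of dish between 0 and 0.01 m); the robot touches nothing.
It fails at once if the mug or the vase is moved by more than 20 mm (distance of any of mug, vase from where it was at the start of the episode above 0.02 m).
It fails at once if a piece is dropped: it falls free of the fingers at over 0.9 m/s (about 40 mm of fall) ((linear speed of post_a above 0.9 m/s and contact force between the fingers and post_a below 0.02 N) or (linear speed of post_b above 0.9 m/s and contact force between the fingers and post_b below 0.02 N) or (linear speed of tube_a above 0.9 m/s and contact force between the fingers and tube_a below 0.02 N) or (linear speed of tube_b above 0.9 m/s and contact force between the fingers and tube_b below 0.02 N) or (linear speed of stilt above 0.9 m/s and contact force between the fingers and stilt below 0.02 N)).
It also fails if it takes over 128 s, if anything falls off the work surface, if the arm or the gripper's body presses on something with over 40 N, if the wrist force passes 120 N, or if a joint passes its speed limit or range.

## Working session

There is one attempt and no reset: what is moved stays moved. The work goes in short steps, Python scripts to look and compute and a tool call to move; the robot and the scene stay as the last step left them, time stands still between calls to the robot, and variables do not carry over. Pictures are saved under pics/ and viewed, about 12 in all and at most 16, crops included, and the job is handed in when it is done.

Besides the shell and the picture viewer there is one more tool, called after "Call:" by a JSON object that holds its "fn" and its "kwargs". send_rows: Moves the arm, as the interface text tells. Its arguments: {"type":"object","properties":{"targets":{"type":"array"}},"required":["targets"]}

```bash
mkdir -p pics
python3 - <<'E'
from rig import r
import cv2,numpy as np
s=r.observe();print({k:np.round(v,3).tolist() for k,v in s.items()}, r.grip_point_offset)
for c in("scene","top"):
    cv2.imwrite(f"pics/{c}0.png",r.camera(c));i=r.camera_info(c);print(c,i)
    for t in("post_a","tube_a","stilt","crate","tray","dish","mug","vase"):
        print(t,[(round(d['score'],2),np.round(d['location']).tolist()) for d in r.spot_point(c,t)])
E
```

```text
{'clock': 0.0, 'joint_pos': [-67.431, 15.17, 91.982, -0.0, 72.978, -2.114], 'qd': [-0.02, -0.074, 0.025, -0.068, 0.059, 0.014], 'joint_efforts': [0.002, -51.51, -36.731, 0.0, 0.013, -0.0], 'ee_pos': [0.282, -0.613, 0.23], 'tool_rot': [[0.909, 0.418, -0.001], [0.418, -0.909, 0.002], [0.0, -0.002, -1.0]], 'contact_force': [-0.517, -0.184, -0.021], 'ft_torque': [-0.013, -0.022, 0.015], 'opening': 0.998} 0.0187
scene {'vfov': 57.21391122730291, 'cx': 260.1526442521264, 'cy': 191.82147835904223, 'D': array([-0.03627149,  0.        ,  0.        ,  0.        ,  0.        ]), 'rvec': array([ 2.13698453,  1.01164768, -0.41052297]), 'tvec': array([-0.31906442, -0.24194802,  1.11442197])}
post_a [(0.93, [298.0, 128.0]), (0.9, [187.0, 217.0]), (0.85, [270.0, 143.0]), (0.71, [303.0, 163.0])]
tube_a [(0.89, [249.0, 187.0]), (0.6, [285.0, 186.0]), (0.59, [306.0, 241.0]), (0.42, [357.0, 145.0])]
stilt [(0.77, [226.0, 215.0])]
crate [(0.82, [360.0, 148.0]), (0.31, [227.0, 216.0])]
tray [(0.73, [124.0, 284.0])]
dish [(0.61, [306.0, 240.0])]
mug [(0.76, [384.0, 204.0])]
vase [(0.79, [230.0, 334.0])]
top {'vfov': 55.87011294833201, 'cx': 252.88633787705672, 'cy': 192.4475938232974, 'D': array([0.02721219, 0.        , 0.        , 0.        , 0.        ]), 'rvec': array([ 2.11861498, -2.17831806,  0.17826471]), 'tvec': array([0.01422214, 0.53409526, 0.85678448])}
post_a [(0.88, [187.0, 275.0]), (0.69, [321.0, 227.0]), (0.58, [189.0, 220.0]), (0.56, [137.0, 280.0])]
tube_a [(0.64, [223.0, 207.0]), (0.61, [252.0, 224.0])]
stilt [(0.59, [290.0, 209.0])]
crate [(0.67, [105.0, 215.0])]
tray [(0.75, [386.0, 202.0])]
dish [(0.96, [251.0, 153.0])]
mug [(0.97, [161.0, 136.0])]
vase [(0.98, [346.0, 126.0]), (0.58, [251.0, 226.0])]
```

View pics/scene0.png

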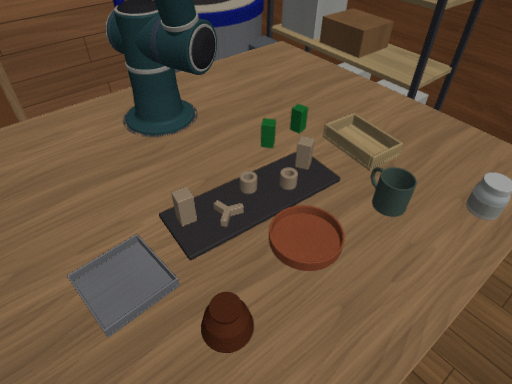

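View pics/top0.png

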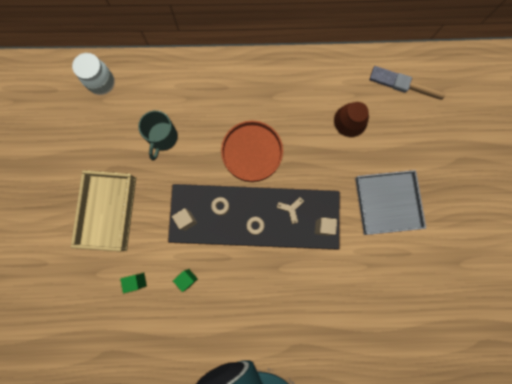

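```bash
cat > h.py <<'E'
from rig import r
import cv2,numpy as np
from scipy.optimize import minimize
def proj(i,P):
    f=192/np.tan(np.radians(i['vfov']/2));K=np.array([[f,0,i['cx']],[0,f,i['cy']],[0,0,1]])
    return cv2.projectPoints(np.float64(P),i['rvec'],i['tvec'],K,i['D'])[0][:,0]
def box(x0,x1,y0,y1,h): return np.array([[x,y,z] for x in(x0,x1) for y in(y0,y1) for z in(0,h)])
def cyl(d,h): return np.array([[d/2*np.cos(a),d/2*np.sin(a),z] for a in np.arange(0,6.28,.15) for z in(0,h)])
def rot(a): c,s=np.cos(a),np.sin(a);return np.array([[c,-s,0],[s,c,0],[0,0,1]])
arm=box(0,.036,-.007,.007,.020)
S=dict(post=[box(-.018,.018,-.018,.018,.075)],tube=[cyl(.042,.038)],stilt=[arm@rot(a).T for a in(0,2.0944,4.18879)],
 crate=[box(-.095,.095,-.06,.06,.045)],tray=[box(-.075,.075,-.075,.075,.025)],dish=[cyl(.16,.028)],mug=[cyl(.08,.085)],vase=[cyl(.088,.105)])
def render(kind,p,i,z):
    m=np.zeros((384,512),np.uint8)
    for part in S[kind]:
        q=proj(i,part@rot(p[2]).T+[p[0],p[1],z])
        hl=cv2.convexHull(np.float32(q))
        cv2.fillPoly(m,[np.int32(np.round(hl*256))],255,cv2.LINE_AA,8)
    return m/255.
def fit(kind,obs,p0,z,yaws=(0,)):
    """obs: list of (info,mask)"""
    def cost(p):
        return -np.mean([np.minimum(a,b).sum()/np.maximum(a,b).sum() for i,b in obs for a in[render(kind,p,i,z)]])
    best=None
    for y in yaws:
        s=minimize(cost,[p0[0],p0[1],y],method='Nelder-Mead',options=dict(initial_simplex=[[p0[0],p0[1],y],[p0[0]+.01,p0[1],y],[p0[0],p0[1]+.01,y],[p0[0],p0[1],y+.25]],xatol=1e-4,fatol=1e-5))
        if best is None or s.fun<best.fun:best=s
    return best.x,-best.fun
def ray(i,u,z):
    f=192/np.tan(np.radians(i['vfov']/2));K=np.array([[f,0,i['cx']],[0,f,i['cy']],[0,0,1]])
    n=cv2.undistortPoints(np.float64([[u]]),K,i['D'])[0,0];R=cv2.Rodrigues(i['rvec'])[0]
    d=R.T@[*n,1];o=-R.T@i['tvec'];return (o+d*(z-o[2])/d[2])[:2]
E
python3 - <<'E'
from h import *
I={c:r.camera_info(c) for c in("top","scene")}
for c in I:r.camera(c)
want=dict(post=[(182,218),(328,226)],tube=[(220,205),(255,225)],stilt=[(291,209)],crate=[(105,212)],tray=[(388,202)],dish=[(251,153)],mug=[(160,130)],vase=[(351,119)])
for k,us in want.items():
    n=k+("_a" if k in("post","tube") else "")
    O={c:r.outline_of(c,n) for c in I}
    z=0.015 if k in("post","tube","stilt") else 0
    h=S[k][0][:,2].max()
    for u in us:
        g=ray(I['top'],u,z+h/2)
        obs=[];res={}
        for c in I:
            q=proj(I[c],[[*g,z+h/2]])[0]
            cand=[(np.hypot(*(np.argwhere(d['region'])[:,::-1].mean(0)-q)),d['score'],d['region']) for d in O[c] if d['region'].sum()>20]
            if not cand: print(k,c,'none');continue
            b=min(cand,key=lambda t:t[0])
            if b[0]<25: obs.append((I[c],b[2].astype(float)));res[c]=(round(b[0],1),round(b[1],2))
        ys=np.radians(np.arange(0,90,22)) if k in('post','tray') else np.radians(np.arange(0,120,25)) if k=='stilt' else np.radians(np.arange(0,180,30)) if k=='crate' else (0,)
        for o in [obs]+([[x] for x in obs] if len(obs)>1 else []):
            p,s=fit(k,o,g,z,ys);print(k,np.round(g,3),res,np.round(p[:2],4),round(np.degrees(p[2]),1),'iou',round(s,3))
E
```

```text
post [0.475 0.172] {'top': (np.float64(2.2), 0.57), 'scene': (np.float64(2.3), 0.78)} [0.4728 0.167 ] 128.4 iou 0.866
post [0.475 0.172] {'top': (np.float64(2.2), 0.57), 'scene': (np.float64(2.3), 0.78)} [0.4711 0.1665] 119.6 iou 0.875
post [0.475 0.172] {'top': (np.float64(2.2), 0.57), 'scene': (np.float64(2.3), 0.78)} [0.4706 0.1697] 37.8 iou 0.9
post [ 0.446 -0.179] {'top': (np.float64(2.7), 0.83), 'scene': (np.float64(5.2), 0.88)} [ 0.4446 -0.1702] 81.9 iou 0.862
post [ 0.446 -0.179] {'top': (np.float64(2.7), 0.83), 'scene': (np.float64(5.2), 0.88)} [ 0.444  -0.1717] 84.6 iou 0.89
post [ 0.446 -0.179] {'top': (np.float64(2.7), 0.83), 'scene': (np.float64(5.2), 0.88)} [ 0.4451 -0.1685] 74.9 iou 0.895
tube [0.506 0.082] {'top': (np.float64(0.9), 0.47), 'scene': (np.float64(1.7), 0.77)} [0.5035 0.0835] 14.8 iou 0.794
tube [0.506 0.082] {'top': (np.float64(0.9), 0.47), 'scene': (np.float64(1.7), 0.77)} [0.5026 0.0822] 20.2 iou 0.749
tube [0.506 0.082] {'top': (np.float64(0.9), 0.47), 'scene': (np.float64(1.7), 0.77)} [0.5032 0.0856] 21.1 iou 0.852
tube [ 0.454 -0.004] {'top': (np.flo
[... 1246 characters left out ...]
), 0.73)} [ 0.5053 -0.3464] 95.2 iou 0.966
tray [ 0.505 -0.345] {'top': (np.float64(1.2), 0.83), 'scene': (np.float64(3.5), 0.73)} [ 0.5047 -0.3452] 4.3 iou 0.96
dish [0.642 0.001] {'top': (np.float64(2.4), 0.96), 'scene': (np.float64(3.2), 0.85)} [6.448e-01 6.000e-04] 13.5 iou 0.918
dish [0.642 0.001] {'top': (np.float64(2.4), 0.96), 'scene': (np.float64(3.2), 0.85)} [ 0.6473 -0.0017] 3.0 iou 0.925
dish [0.642 0.001] {'top': (np.float64(2.4), 0.96), 'scene': (np.float64(3.2), 0.85)} [0.6441 0.0037] 5.3 iou 0.925
mug top none
mug [0.7   0.229] {'scene': (np.float64(3.9), 0.85)} [0.6952 0.2368] 8.7 iou 0.896
vase [ 0.713 -0.253] {'top': (np.float64(1.0), 0.92)} [ 0.6988 -0.2468] 9.8 iou 0.613
```

Call:
{"fn": "send_rows", "kwargs": {"targets": [[[0,0,-20,0,0,6.2,1],[0,0,-20,0,0,6.2,1],[0,0,-20,0,0,6.2,1],[0,0,-20,0,0,6.1,1]]]}}

```text
clock: 2.13
ee_pos: [0.2818, -0.6132, 0.312]
tool_rot: [[1.0, -0.006, -0.0], [-0.006, -1.0, 0.0], [-0.0, -0.0, -1.0]]
contact_force: [-0.2, -0.2, -0.3]
opening: 1.0
```

Call:
{"fn": "send_rows", "kwargs": {"targets": [[[13,-38,0,0,0,0,1],[13,-38,0,0,0,0,1],[13,-38,0,0,0,0,1],[13,-38,0,0,0,0,1],[13,-38,0,0,0,0,1],[13,-38,0,0,0,0,1],[13,-38,0,0,0,0,1],[13,-38,0,0,0,0,1],[13,-38,0,0,0,0,1],[13,-38,0,0,0,0,1],[13,-38,0,0,0,0,1],[13,-38,0,0,0,0,1]]]}}

```text
clock: 3.13
ee_pos: [0.4382, -0.1555, 0.3117]
tool_rot: [[1.0, -0.001, 0.001], [-0.001, -1.0, -0.0], [0.001, 0.0, -1.0]]
contact_force: [0.9, -0.3, 1.5]
opening: 0.996
```

Run:
```python
from h import *
s=r.observe();print(s['clock'],s['ee_pos'],np.round(s['tool_rot'],3).tolist(),s['joint_pos'])
i=r.camera_info('wrist');cv2.imwrite('pics/w1.png',r.camera('wrist'))
print(i,-cv2.Rodrigues(i['rvec'])[0].T@i['tvec'])
for t in("post_a","tube_a","stilt"):
    print(t,[(round(d['score'],2),np.round(d['extent']).tolist()) for d in r.find_in('wrist',t)])
```

```text
3.1333 [ 0.43816754 -0.15549426  0.31169565] [[1.0, -0.001, 0.001], [-0.001, -1.0, -0.0], [0.001, 0.0, -1.0]] [-2.26092687e+01 -1.06020162e+01  1.10187573e+02  1.16123905e-03
  8.03466128e+01  6.74256945e+01]
{'vfov': 59.953742608875906, 'cx': 251.91339750537855, 'cy': 186.82559435970552, 'D': array([0.01658586, 0.        , 0.        , 0.        , 0.        ]), 'rvec': array([-2.06722632,  2.06882723,  0.29818751]), 'tvec': array([-0.15481609,  0.36100935,  0.57890173])} [ 0.5096045  -0.1552911   0.45344339]
post_a [(0.91, [0.0, 103.0, 20.0, 35.0]), (0.89, [0.0, 207.0, 44.0, 51.0]), (0.69, [247.0, 127.0, 36.0, 44.0])]
tube_a [(0.94, [110.0, 121.0, 41.0, 34.0]), (0.58, [29.0, 76.0, 48.0, 37.0])]
stilt [(0.92, [171.0, 79.0, 54.0, 55.0]), (0.27, [110.0, 119.0, 41.0, 36.0])]
```

View pics/w1.png

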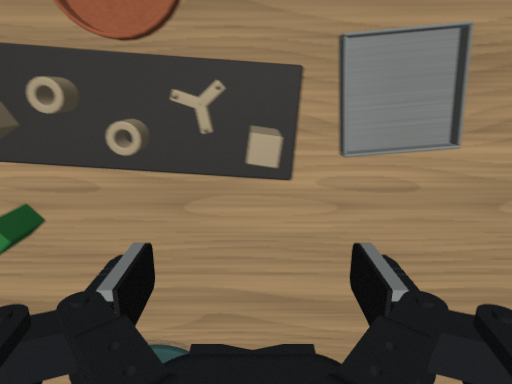

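```bash
cat >> h.py <<'E'
def buff(img):
    b,g,rr=[img[...,k].astype(int) for k in range(3)]
    # lighter than dark shelf: buff vs. dark threshold
    return (rr>75)&(rr-b>8)
def comp(m,u,rad=35):
    n,l,st,c=cv2.connectedComponentsWithStats(m.astype(np.uint8))
    k=min((k for k in range(1,n) if st[k,4]>60),key=lambda k:np.hypot(*(c[k]-u)));return (l==k).astype(float),st[k,4]
E
python3 - <<'E'
from h import *
i=r.camera_info('wrist');im=cv2.imread('pics/w1.png');m=buff(im)
it=r.camera_info('top');mt=buff(cv2.imread('pics/top0.png'))
for k,uw,ut,p0,ys in [('post',(265,147),(328,226),(.445,-.17),(0,.4,.8,1.2)),('tube',(127,138),(255,225),(.451,0),(0,)),('tube',(51,94),(220,205),(.503,.083),(0,)),('stilt',(203,103),(291,209),(.492,-.093),(.9,1.25,1.6))]:
    for n,c,mm,u in(('w',i,m,uw),('t',it,mt,ut)):
        a,s=comp(mm,u)
        if k=='tube': # fill hole
            cs,_=cv2.findContours(a.astype(np.uint8),0,2);a=cv2.drawContours(np.zeros((384,512),np.uint8),cs,-1,1,-1).astype(float)
        p,q=fit(k,[(c,a)],p0,.015,ys);print(k,n,s,np.round(p[:2],4),round(np.degrees(p[2]),1),round(q,3))
a,s=comp(mt,(182,218));p,q=fit('post',[(it,a)],(.472,.167),.015,(0,.4,.8,1.2));print('post2 t',s,p[:2],np.degrees(p[2])%90,q)
E
```

```text
post w 1350 [ 0.4448 -0.1692] -8.8 0.952
post t 336 [ 0.445 -0.17 ] 0.0 0.0
tube w 1099 [ 4.517e-01 -2.000e-04] 9.8 0.871
tube t 263 [ 0.4539 -0.0034] 7.5 0.938
tube w 1261 [0.5024 0.0839] 16.5 0.789
tube t 269 [0.5055 0.082 ] 6.0 0.921
stilt w 1186 [ 0.492  -0.0913] 71.4 0.937
stilt t 336 [ 0.4935 -0.0954] 71.9 0.897
post2 t 269 [0.472 0.167] 0.0 0.0
```

Call:
{"fn": "send_rows", "kwargs": {"targets": [[[7,13,20,0,0,4.4,1],[0,0,20,0,0,4.4,1],[0,0,35,0,0,0,1],[0,0,35,0,0,0,1],[0,0,35,0,0,0,1],[0,0,35,0,0,0,1],[0,0,0,0,0,0,1],[0,0,0,0,0,0,1]]]}}

```text
clock: 4.0
ee_pos: [0.4427, -0.171, 0.1296]
tool_rot: [[0.988, -0.155, -0.005], [-0.155, -0.988, 0.002], [-0.005, -0.001, -1.0]]
contact_force: [0.3, -0.5, -1.2]
opening: 1.003
```

Call:
{"fn": "send_rows", "kwargs": {"targets": [[[2,-1,30,0,0,0,1],[0,0,30,0,0,0,1],[0,0,15,0,0,0,1],[0,0,7,0,0,0,1],[0,0,0,0,0,0,1],[0,0,0,0,0,0,0],[0,0,0,0,0,0,0],[0,0,0,0,0,0,0],[0,0,0,0,0,0,0],[0,0,0,0,0,0,0],[0,0,0,0,0,0,0],[0,0,0,0,0,0,0]]]}}

```text
clock: 5.0
ee_pos: [0.4483, -0.1703, 0.0508]
tool_rot: [[0.988, -0.153, 0.002], [-0.153, -0.988, -0.001], [0.002, 0.001, -1.0]]
contact_force: [-0.6, 0.6, 6.3]
opening: 0.414
```

Call:
{"fn": "send_rows", "kwargs": {"targets": [[[0,0,0,0,0,0,0],[0,0,-10,0,0,0,0],[0,0,-25,0,0,0,0],[0,0,-35,0,0,0,0],[0,0,-35,0,0,-4.4,0],[0,0,-25,0,0,-4.4,0],[0,0,0,0,0,0,0]]]}}

```text
clock: 5.58
ee_pos: [0.4509, -0.1712, 0.1863]
tool_rot: [[1.0, 0.003, 0.01], [0.003, -1.0, -0.004], [0.01, 0.005, -1.0]]
contact_force: [0.8, -0.8, -0.9]
opening: 0.418
```

Call:
{"fn": "send_rows", "kwargs": {"targets": [[[0,-20,0,0,0,0,0],[0,-38,0,0,0,0,0],[0,-38,0,0,0,0,0],[0,-38,0,0,0,0,0],[0,-38,0,0,0,0,0],[0,-38,0,0,0,0,0],[0,-38,0,0,0,0,0],[0,-38,0,0,0,0,0],[0,-38,0,0,0,0,0],[0,-38,0,0,0,0,0],[0,-38,0,0,0,0,0],[0,-38,0,0,0,0,0]]]}}

```text
clock: 6.58
ee_pos: [0.4459, 0.2698, 0.1784]
tool_rot: [[1.0, -0.001, -0.002], [-0.001, -1.0, -0.001], [-0.002, 0.001, -1.0]]
contact_force: [0.6, -1.5, -1.7]
opening: 0.414
```

Call:
{"fn": "send_rows", "kwargs": {"targets": [[[2,-38,0,0,0,0,0],[3,-38,0,0,0,0,0],[2,-20,0,0,0,0,0],[0,-10,0,0,0,0,0],[0,0,0,0,0,0,0],[0,0,0,0,0,0,0]]]}}

```text
clock: 7.08
ee_pos: [0.4535, 0.3734, 0.1783]
tool_rot: [[1.0, 0.0, -0.002], [0.0, -1.0, -0.002], [-0.002, 0.002, -1.0]]
contact_force: [-1.1, 0.5, -2.3]
opening: 0.415
```

Run:
```python
from h import *
s=r.observe();print(s['clock'],s['ee_pos'],s['joint_pos'])
i=r.camera_info('wrist');cv2.imwrite('pics/w2.png',r.camera('wrist'))
O=r.outline_of('wrist','crate')
for d in O[:1]:
    p,q=fit('crate',[(i,d['region'].astype(float))],(.5,.37),0,(-.1,.1));print(p,q,d['extent'])
```

```text
7.0833 [0.45345425 0.37338187 0.1782524 ] [ 3.70617070e+01  8.05075383e+00  1.06085680e+02 -4.17701053e-02
  6.60208514e+01  1.27062493e+02]
[ 0.5201595   0.36890116 -0.09349229] 0.9211187355812657 [182.1, 0.0, 164.9, 231.1]
```

View pics/w2.png

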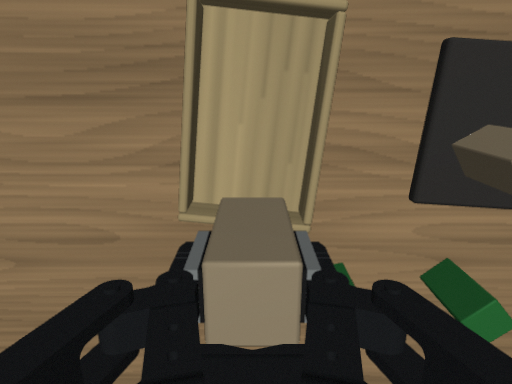

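Run:
```python
from h import *
i=r.camera_info('wrist')
for u in [(181,217),(311,227),(345,10),(188,0)]: print(u,ray(i,u,.045))
j=r.camera_info('top');j2=r.camera_info('scene')
for p in [(.5013,.3697,-.117),(.512,.369,-.1)]:
    P=np.array([[x,y,.045] for x in(-.095,.095) for y in(-.06,.06)])@rot(p[2]).T+[p[0],p[1],0]
    print(p,np.round(proj(i,P)).tolist(),np.round(proj(j,P)).tolist(),np.round(proj(j2,P)).tolist())
```

```text
(181, 217) [0.41618885 0.43557223]
(311, 227) [0.40637905 0.31997319]
(345, 10) [0.58058615 0.30350903]
(188, 0) [0.58738975 0.41954337]
(0.5013, 0.3697, -0.117) [[309.0, 234.0], [176.0, 219.0], [352.0, -2.0], [189.0, -24.0]] [[120.0, 251.0], [69.0, 247.0], [131.0, 174.0], [82.0, 169.0]] [[324.0, 124.0], [354.0, 112.0], [372.0, 158.0], [403.0, 144.0]]
(0.512, 0.369, -0.1) [[313.0, 222.0], [178.0, 209.0], [352.0, -21.0], [186.0, -40.0]] [[121.0, 246.0], [70.0, 243.0], [131.0, 169.0], [82.0, 165.0]] [[326.0, 126.0], [356.0, 114.0], [376.0, 160.0], [406.0, 145.0]]
```

Call:
{"fn": "send_rows", "kwargs": {"targets": [[[4,-1,20,0,0,0,0],[0,0,30,0,0,0,0],[0,0,30,0,0,0,0],[0,0,25,0,0,0,0],[0,0,12,0,0,0,0],[0,0,6,0,0,0,0],[0,0,0,0,0,0,0],[0,0,0,0,0,0,0]]]}}

```text
clock: 7.85
ee_pos: [0.4592, 0.3753, 0.0575]
tool_rot: [[1.0, -0.001, 0.001], [-0.001, -1.0, 0.001], [0.001, -0.001, -1.0]]
contact_force: [0.7, 0.3, -1.1]
opening: 0.415
```

Call:
{"fn": "send_rows", "kwargs": {"targets": [[[0,0,6,0,0,0,0],[0,0,4,0,0,0,0],[0,0,2,0,0,0,0],[0,0,1,0,0,0,0],[0,0,0,0,0,0,0],[0,0,0,0,0,0,0]]]}}

```text
clock: 8.35
ee_pos: [0.4585, 0.3755, 0.0439]
tool_rot: [[1.0, -0.0, 0.0], [-0.0, -1.0, 0.0], [0.0, -0.0, -1.0]]
contact_force: [-1.7, -0.6, 1.1]
opening: 0.415
```

Call:
{"fn": "send_rows", "kwargs": {"targets": [[[0,0,0,0,0,0,0.65],[0,0,0,0,0,0,0.65],[0,0,0,0,0,0,0.65],[0,0,0,0,0,0,0.65],[0,0,-10,0,0,0,0.65],[0,0,-30,0,0,0,0.65],[0,0,-40,0,0,0,0.8],[0,0,-40,0,0,0,1],[0,0,-40,0,0,0,1],[0,0,-40,0,0,0,1]]]}}

```text
clock: 9.18
ee_pos: [0.458, 0.3751, 0.2461]
tool_rot: [[1.0, -0.0, 0.001], [-0.0, -1.0, 0.0], [0.001, -0.0, -1.0]]
contact_force: [1.3, 0.8, -0.5]
opening: 1.003
```

Call:
{"fn": "send_rows", "kwargs": {"targets": [[[0,30,0,0,0,0,1],[0,35,0,0,0,0,1],[0,35,0,0,0,0,1],[0,35,0,0,0,0,1],[0,35,0,0,0,0,1],[0,35,0,0,0,0,1],[0,0,0,0,0,0,1],[0,0,0,0,0,0,1]]]}}

```text
clock: 9.85
ee_pos: [0.4584, 0.1689, 0.2442]
tool_rot: [[1.0, -0.004, 0.001], [-0.004, -1.0, 0.001], [0.001, -0.001, -1.0]]
contact_force: [0.3, 0.4, 0.1]
opening: 1.004
```

Run:
```python
from h import *
s=r.observe();print(s['clock'],s['ee_pos'],s['joint_pos'])
i=r.camera_info('wrist');im=r.camera('wrist');cv2.imwrite('pics/w3.png',im)
for d in r.outline_of('wrist','post_a'):print(d['score'],d['extent'],im[d['region']].mean(0))
m=buff(im)
for k,p0,ys in [('post',(.472,.167),(0,.4,.8,1.2)),('tube',(.4525,-.001),(0,)),('tube',(.504,.083),(0,))]:
    u=proj(i,[[*p0,.015+S[k][0][:,2].max()/2]])[0];a,n=comp(m,u)
    cs,_=cv2.findContours(a.astype(np.uint8),0,2);a=cv2.drawContours(np.zeros((384,512),np.uint8),cs,-1,1,-1).astype(float)
    p,q=fit(k,[(i,a)],p0,.015,ys);print(k,u,n,np.round(p[:2],4),np.degrees(p[2]),q)
```

```text
9.85 [0.45839374 0.16892371 0.24421958] [ 1.72985341e+01 -5.93872865e+00  1.13177499e+02  1.37123766e-02
  7.26766748e+01  1.07516404e+02]
0.96 [228.8, 238.3, 48.5, 68.0] [49.95471349 97.67652495 41.13077634]
0.8 [14.2, 144.6, 78.4, 49.2] [ 90.65111695 111.86826544 123.29204993]
0.58 [148.6, 241.9, 26.2, 60.0] [36.0524109  70.64255765 30.14465409]
0.56 [228.4, 124.9, 48.7, 57.6] [114.91302056 140.74749605 154.88033737]
post [254.30714625 148.55912974] 1924 [0.4697 0.1675] 29.740250505367065 0.9457270564682102
tube [410.59249916 162.86987894] 1695 [ 0.4514 -0.001 ] 7.850326709974326 0.8708159536359401
tube [335.40402384 114.41529944] 1424 [0.5015 0.0833] 12.598100653216965 0.899416257960855
```

View pics/w3.png

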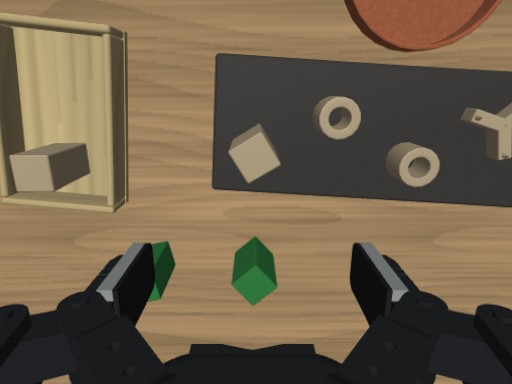

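Call:
{"fn": "send_rows", "kwargs": {"targets": [[[11.5,1.5,20,0,0,0,0.85],[0,0,20,0,0,-5.9,0.85],[0,0,20,0,0,-5.9,0.85],[0,0,20,0,0,-5.9,0.85],[0,0,20,0,0,-5.9,0.85],[0,0,20,0,0,-5.9,0.85],[0,0,0,0,0,0,0.85],[0,0,0,0,0,0,0.85]]]}}

```text
clock: 10.62
ee_pos: [0.4686, 0.1698, 0.1223]
tool_rot: [[0.871, 0.491, -0.003], [0.491, -0.871, -0.001], [-0.003, -0.001, -1.0]]
contact_force: [0.5, 0.9, 0.9]
opening: 0.85
```

Call:
{"fn": "send_rows", "kwargs": {"targets": [[[0,2.5,25,0,0,0,0.85],[0,0,25,0,0,0,0.85],[0,0,14,0,0,0,0.85],[0,0,7,0,0,0,0.85],[0,0,0,0,0,0,0.85],[0,0,0,0,0,0,0],[0,0,0,0,0,0,0],[0,0,0,0,0,0,0],[0,0,0,0,0,0,0],[0,0,0,0,0,0,0],[0,0,0,0,0,0,0],[0,0,0,0,0,0,0]]]}}

```text
clock: 11.62
ee_pos: [0.4726, 0.1672, 0.0541]
tool_rot: [[0.871, 0.492, 0.003], [0.492, -0.871, 0.001], [0.004, 0.001, -1.0]]
contact_force: [-1.0, 0.5, 6.1]
opening: 0.412
```

Call:
{"fn": "send_rows", "kwargs": {"targets": [[[0,0,0,0,0,0,0],[0,0,-10,0,0,0,0],[0,0,-25,0,0,0,0],[0,0,-25,0,0,5.9,0],[0,0,-25,0,0,5.9,0],[0,0,-25,0,0,5.9,0],[0,0,-20,0,0,5.9,0],[0,0,0,0,0,5.8,0],[0,0,0,0,0,0,0]]]}}

```text
clock: 12.37
ee_pos: [0.4718, 0.1668, 0.1845]
tool_rot: [[1.0, -0.001, 0.003], [-0.001, -1.0, 0.001], [0.003, -0.001, -1.0]]
contact_force: [-0.6, 0.6, -1.8]
opening: 0.416
```

Call:
{"fn": "send_rows", "kwargs": {"targets": [[[12,-25,0,0,0,0,0],[15,-35,0,0,0,0,0],[15,-38,0,0,0,0,0],[15,-38,0,0,0,0,0],[10,-35,0,0,0,0,0],[6,-20,0,0,0,0,0],[3,-7,0,0,0,0,0],[0,0,0,0,0,0,0],[0,0,0,0,0,0,0]]]}}

```text
clock: 13.12
ee_pos: [0.5457, 0.3637, 0.1809]
tool_rot: [[1.0, 0.003, -0.003], [0.003, -1.0, -0.002], [-0.003, 0.002, -1.0]]
contact_force: [-0.6, -0.4, -1.4]
opening: 0.414
```

Call:
{"fn": "send_rows", "kwargs": {"targets": [[[2,-1,20,0,0,0,0],[0,0,30,0,0,0,0],[0,0,30,0,0,0,0],[0,0,25,0,0,0,0],[0,0,12,0,0,0,0],[0,0,6,0,0,0,0],[0,0,0,0,0,0,0],[0,0,0,0,0,0,0]]]}}

```text
clock: 13.78
ee_pos: [0.5494, 0.3656, 0.0606]
tool_rot: [[1.0, 0.001, 0.001], [0.001, -1.0, 0.001], [0.001, -0.001, -1.0]]
contact_force: [0.6, -0.1, -1.2]
opening: 0.412
```

Call:
{"fn": "send_rows", "kwargs": {"targets": [[[0,0,6,0,0,0,0],[0,0,4,0,0,0,0],[0,0,2,0,0,0,0],[0,0,1,0,0,0,0],[0,0,0,0,0,0,0],[0,0,0,0,0,0,0]]]}}

```text
clock: 14.28
ee_pos: [0.549, 0.366, 0.0472]
tool_rot: [[1.0, 0.002, 0.001], [0.002, -1.0, 0.0], [0.001, -0.0, -1.0]]
contact_force: [-2.8, -0.7, 2.8]
opening: 0.411
```

Call:
{"fn": "send_rows", "kwargs": {"targets": [[[0,0,0,0,0,0,0.65],[0,0,0,0,0,0,0.65],[0,0,0,0,0,0,0.65],[0,0,0,0,0,0,0.65],[0,0,-10,0,0,0,0.65],[0,0,-30,0,0,0,0.65],[0,0,-40,0,0,0,0.8],[0,0,-40,0,0,0,0.8],[0,0,-30,0,0,0,0.8]]]}}

```text
clock: 15.03
ee_pos: [0.5496, 0.3663, 0.2007]
tool_rot: [[1.0, 0.001, 0.003], [0.001, -1.0, 0.002], [0.003, -0.002, -1.0]]
contact_force: [0.3, 0.1, 0.3]
opening: 0.799
```

Call:
{"fn": "send_rows", "kwargs": {"targets": [[[-7,30,0,0,0,0,0.8],[-8,38,0,0,0,0,0.8],[-8,38,0,0,0,0,0.8],[-8,38,0,0,0,0,0.8],[-8,38,0,0,0,0,0.8],[-8,38,0,0,0,0,0.8],[0,38,0,0,0,0,0.8],[0,25,0,0,0,0,0.8],[0,0,0,0,0,0,0.8],[0,0,0,0,0,0,0.8]]]}}

```text
clock: 15.87
ee_pos: [0.5022, 0.0816, 0.1971]
tool_rot: [[1.0, -0.002, 0.001], [-0.002, -1.0, 0.0], [0.001, -0.0, -1.0]]
contact_force: [-0.5, -0.3, 0.1]
opening: 0.798
```

Call:
{"fn": "send_rows", "kwargs": {"targets": [[[0,-1.5,25,0,0,0,0.8],[0,0,35,0,0,0,0.8],[0,0,35,0,0,0,0.8],[0,0,30,0,0,0,0.8],[0,0,15,0,0,0,0.8],[0,0,0,0,0,0,0.8],[0,0,0,0,0,0,0.8]]]}}

```text
clock: 16.45
ee_pos: [0.5015, 0.0852, 0.0557]
tool_rot: [[1.0, 0.003, -0.002], [0.003, -1.0, 0.0], [-0.002, -0.0, -1.0]]
contact_force: [1.5, -0.1, -0.8]
opening: 0.799
```

Call:
{"fn": "send_rows", "kwargs": {"targets": [[[1,2,20,0,0,0,0.8],[0,0,10,0,0,0,0.8],[0,0,5,0,0,0,0.8],[0,0,0,0,0,0,0.8],[0,0,0,0,0,0,0],[0,0,0,0,0,0,0],[0,0,0,0,0,0,0],[0,0,0,0,0,0,0],[0,0,0,0,0,0,0],[0,0,0,0,0,0,0],[0,0,0,0,0,0,0]]]}}

```text
clock: 17.37
ee_pos: [0.5045, 0.0823, 0.0227]
tool_rot: [[1.0, 0.001, 0.003], [0.001, -1.0, 0.0], [0.003, -0.0, -1.0]]
contact_force: [-0.5, 0.5, 6.3]
opening: 0.476
```

Call:
{"fn": "send_rows", "kwargs": {"targets": [[[0,0,0,0,0,0,0],[0,0,-10,0,0,0,0],[0,0,-25,0,0,0,0],[0,0,-35,0,0,0,0],[0,0,-35,0,0,0,0],[0,0,-15,0,0,0,0]]]}}

```text
clock: 17.87
ee_pos: [0.5054, 0.0824, 0.1464]
tool_rot: [[1.0, 0.001, 0.006], [0.001, -1.0, 0.001], [0.006, -0.001, -1.0]]
contact_force: [0.9, 0.4, -0.1]
opening: 0.472
```

Call:
{"fn": "send_rows", "kwargs": {"targets": [[[2,25,0,0,0,0,0],[3,38,0,0,0,0,0],[3,38,0,0,0,0,0],[3,38,0,0,0,0,0],[3,38,0,0,0,0,0],[3,38,0,0,0,0,0],[3,38,0,0,0,0,0],[3,38,0,0,0,0,0],[3,38,0,0,0,0,0],[3,38,0,0,0,0,0],[3,38,0,0,0,0,0],[3,22,0,0,0,0,0]]]}}

```text
clock: 18.87
ee_pos: [0.5381, -0.3487, 0.1417]
tool_rot: [[1.0, -0.001, 0.0], [-0.001, -1.0, -0.001], [0.0, 0.001, -1.0]]
contact_force: [0.8, 0.7, -0.1]
opening: 0.463
```

Call:
{"fn": "send_rows", "kwargs": {"targets": [[[0,0,0,0,0,0,0],[0,0,0,0,0,0,0]]]}}

```text
clock: 19.03
ee_pos: [0.5381, -0.3458, 0.1412]
tool_rot: [[1.0, -0.001, -0.001], [-0.001, -1.0, 0.001], [-0.001, -0.001, -1.0]]
contact_force: [-0.9, 0.4, -0.6]
opening: 0.468
```

Need z ≈ 0.012: down 115 first, then the rest.

Call:
{"fn": "send_rows", "kwargs": {"targets": [[[2,0,25,0,0,0,0],[0,0,35,0,0,0,0],[0,0,30,0,0,0,0],[0,0,15,0,0,0,0],[0,0,10,0,0,0,0],[0,0,0,0,0,0,0],[0,0,0,0,0,0,0]]]}}

```text
clock: 19.62
ee_pos: [0.5408, -0.3438, 0.0265]
tool_rot: [[1.0, 0.002, -0.0], [0.002, -1.0, 0.0], [-0.0, -0.0, -1.0]]
contact_force: [0.1, -0.4, -0.1]
opening: 0.473
```

Call:
{"fn": "send_rows", "kwargs": {"targets": [[[0,0,7,0,0,0,0],[0,0,4,0,0,0,0],[0,0,2,0,0,0,0],[0,0,1,0,0,0,0],[0,0,0,0,0,0,0],[0,0,0,0,0,0,0]]]}}

```text
clock: 20.12
ee_pos: [0.5408, -0.3449, 0.0125]
tool_rot: [[1.0, 0.001, 0.0], [0.001, -1.0, -0.0], [0.0, 0.0, -1.0]]
contact_force: [-0.1, 0.2, -1.2]
opening: 0.471
```

Call:
{"fn": "send_rows", "kwargs": {"targets": [[[0,0,1,0,0,0,0],[0,0,0,0,0,0,0],[0,0,0,0,0,0,0.65],[0,0,0,0,0,0,0.65],[0,0,0,0,0,0,0.65],[0,0,0,0,0,0,0.65],[0,0,-10,0,0,0,0.65],[0,0,-30,0,0,0,0.65],[0,0,-40,0,0,0,0.8],[0,0,-40,0,0,0,0.8],[0,0,-20,0,0,0,0.8]]]}}

```text
clock: 21.03
ee_pos: [0.543, -0.3464, 0.1579]
tool_rot: [[1.0, 0.001, 0.006], [0.001, -1.0, -0.004], [0.006, 0.004, -1.0]]
contact_force: [0.9, -0.6, 1.5]
opening: 0.799
```

Call:
{"fn": "send_rows", "kwargs": {"targets": [[[-7,-25,0,0,0,0,0.8],[-9,-35,0,0,0,0,0.8],[-9,-35,0,0,0,0,0.8],[-9,-35,0,0,0,0,0.8],[-9,-35,0,0,0,0,0.8],[-9,-35,0,0,0,0,0.8],[-9,-35,0,0,0,0,0.8],[-9,-35,0,0,0,0,0.8],[-9,-35,0,0,0,0,0.8],[-9,-30,0,0,0,0,0.8],[-1,-9,0,0,0,0,0.8],[0,0,0,0,0,0,0.8]]]}}

```text
clock: 22.03
ee_pos: [0.4508, 0.0009, 0.152]
tool_rot: [[1.0, 0.005, 0.001], [0.005, -1.0, 0.0], [0.001, -0.0, -1.0]]
contact_force: [0.9, 0.2, -0.1]
opening: 0.798
```

Call:
{"fn": "send_rows", "kwargs": {"targets": [[[0,0,20,0,0,0,0.8],[0,0,30,0,0,0,0.8],[0,0,20,0,0,0,0.8],[0,0,10,0,0,0,0.8],[0,0,0,0,0,0,0.8],[0,0,0,0,0,0,0.8]]]}}

```text
clock: 22.53
ee_pos: [0.4515, -0.0017, 0.0714]
tool_rot: [[1.0, 0.001, -0.001], [0.001, -1.0, -0.0], [-0.001, 0.0, -1.0]]
contact_force: [-0.3, -0.5, 0.6]
opening: 0.8
```

Run:
```python
from h import *
s=r.observe();print(s['clock'],s['ee_pos'],s['joint_pos'])
cv2.imwrite('pics/s2.png',r.camera('scene'))
```

```text
22.5333 [ 0.45152651 -0.00172553  0.07141398] [-3.36792185e+00  2.06444264e-01  1.27152011e+02 -1.99982775e-02
  5.26735224e+01  8.66128251e+01]
```

View pics/s2.png

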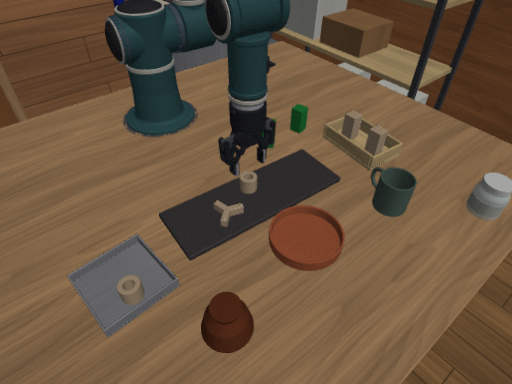

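Call:
{"fn": "send_rows", "kwargs": {"targets": [[[0,0,25,0,0,0,0.8],[0,0,15,0,0,0,0.8],[0,0,11,0,0,0,0.8],[0,0,0,0,0,0,0.8],[0,0,0,0,0,0,0],[0,0,0,0,0,0,0],[0,0,0,0,0,0,0],[0,0,0,0,0,0,0],[0,0,0,0,0,0,0],[0,0,0,0,0,0,0],[0,0,0,0,0,0,0]]]}}

```text
clock: 23.5
ee_pos: [0.453, -0.001, 0.0219]
tool_rot: [[1.0, 0.002, 0.003], [0.002, -1.0, -0.0], [0.003, 0.0, -1.0]]
contact_force: [-0.4, 0.3, 6.5]
opening: 0.477
```

Call:
{"fn": "send_rows", "kwargs": {"targets": [[[0,0,0,0,0,0,0],[0,0,-10,0,0,0,0],[0,0,-25,0,0,0,0],[0,0,-35,0,0,0,0],[0,0,-30,0,0,0,0]]]}}

```text
clock: 23.92
ee_pos: [0.4503, -0.0008, 0.1217]
tool_rot: [[1.0, 0.002, -0.001], [0.002, -1.0, 0.0], [-0.001, -0.0, -1.0]]
contact_force: [0.2, -0.2, -0.3]
opening: 0.476
```

Call:
{"fn": "send_rows", "kwargs": {"targets": [[[2,25,0,0,0,0,0],[2,38,0,0,0,0,0],[2,38,0,0,0,0,0],[2,38,0,0,0,0,0],[2,38,0,0,0,0,0],[2,38,0,0,0,0,0],[2,38,0,0,0,0,0],[2,38,0,0,0,0,0],[2,30,0,0,0,0,0],[2,20,0,0,0,0,0],[0,3,0,0,0,0,0],[0,0,0,0,0,0,0]]]}}

```text
clock: 24.92
ee_pos: [0.4714, -0.3459, 0.1206]
tool_rot: [[1.0, -0.001, -0.0], [-0.001, -1.0, 0.0], [-0.0, -0.0, -1.0]]
contact_force: [-0.5, 0.0, -0.3]
opening: 0.477
```

Call:
{"fn": "send_rows", "kwargs": {"targets": [[[0,0,20,0,0,0,0],[0,0,30,0,0,0,0],[0,0,25,0,0,0,0],[0,0,15,0,0,0,0],[0,0,5,0,0,0,0],[0,0,0,0,0,0,0],[0,0,0,0,0,0,0]]]}}

```text
clock: 25.5
ee_pos: [0.4721, -0.3442, 0.026]
tool_rot: [[1.0, 0.002, 0.0], [0.002, -1.0, -0.0], [0.0, 0.0, -1.0]]
contact_force: [-0.1, -0.2, -0.9]
opening: 0.478
```

Call:
{"fn": "send_rows", "kwargs": {"targets": [[[0,0,7,0,0,0,0],[0,0,4,0,0,0,0],[0,0,3,0,0,0,0],[0,0,1,0,0,0,0],[0,0,0,0,0,0,0],[0,0,0,0,0,0,0]]]}}

```text
clock: 26.0
ee_pos: [0.4719, -0.345, 0.011]
tool_rot: [[1.0, 0.001, 0.0], [0.001, -1.0, -0.0], [0.0, 0.0, -1.0]]
contact_force: [-1.5, 1.6, 4.9]
opening: 0.476
```

Call:
{"fn": "send_rows", "kwargs": {"targets": [[[0,0,0,0,0,0,0.65],[0,0,0,0,0,0,0.65],[0,0,0,0,0,0,0.65],[0,0,0,0,0,0,0.65],[0,0,-10,0,0,0,0.65],[0,0,-30,0,0,0,0.65],[0,0,-40,0,0,0,0.6],[0,0,-40,0,0,0,0.6],[0,0,-30,0,0,0,0.6]]]}}

```text
clock: 26.75
ee_pos: [0.4725, -0.3455, 0.1644]
tool_rot: [[1.0, 0.001, 0.003], [0.001, -1.0, -0.002], [0.003, 0.002, -1.0]]
contact_force: [0.2, -0.5, -0.2]
opening: 0.598
```

Call:
{"fn": "send_rows", "kwargs": {"targets": [[[0,-25,0,0,0,0,0.6],[0,-38,0,0,0,0,0.6],[0,-38,0,0,0,0,0.6],[0,-38,0,0,0,0,0.6],[0,-38,0,0,0,0,0.6],[0,-38,0,0,0,0,0.6],[-3,-31,0,0,0,0,0.6],[0,0,0,0,0,0,0.6],[0,0,0,0,0,0,0.6]]]}}

```text
clock: 27.5
ee_pos: [0.4683, -0.0975, 0.161]
tool_rot: [[1.0, 0.005, 0.001], [0.005, -1.0, -0.0], [0.001, 0.0, -1.0]]
contact_force: [-0.7, 0.3, 0.9]
opening: 0.604
```

Run:
```python
from h import *
s=r.observe();print(s['clock'],s['ee_pos'],s['joint_pos'])
i=r.camera_info('wrist');im=r.camera('wrist');cv2.imwrite('pics/w4.png',im);m=buff(im)
u=proj(i,[[.4925,-.093,.025]])[0]
a,n=comp(m,u);p,q=fit('stilt',[(i,a)],(.4925,-.093),.015,(.9,1.25,1.6));print(u,n,p[:2],np.degrees(p[2]),q)
print(proj(i,np.array([[*p[:2],.035],[*(p[:2]+.024*np.array([np.cos(p[2]+2.0944),np.sin(p[2]+2.0944)])),.035]])))
```

```text
27.5 [ 0.46828559 -0.09752743  0.16095452] [-1.47378520e+01 -3.18970041e+00  1.19742055e+02 -1.62856722e-02
  6.33943582e+01  7.49848635e+01]
[247.04595593 147.39836966] 2494 [ 0.49178922 -0.09316382] 71.44106986921103 0.956329198508061
[[247.07318155 150.34941731]
 [252.7748673  178.37560378]]
```

View pics/w4.png

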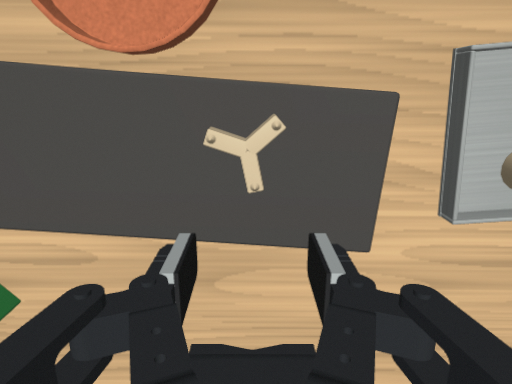

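Call:
{"fn": "send_rows", "kwargs": {"targets": [[[0,0,20,0,0,-5.7,0.6],[0,0,30,0,0,-5.7,0.6],[0,0,30,0,0,0,0.6],[0,0,20,0,0,0,0.6],[0,0,10,0,0,0,0.6],[0,0,0,0,0,0,0.6],[0,0,0,0,0,0,0.6]]]}}

```text
clock: 28.13
ee_pos: [0.4686, -0.0998, 0.0505]
tool_rot: [[0.98, 0.198, -0.0], [0.198, -0.98, -0.0], [-0.0, -0.0, -1.0]]
contact_force: [0.7, 0.6, 0.1]
opening: 0.6
```

Call:
{"fn": "send_rows", "kwargs": {"targets": [[[0,-2,18,0,0,0,0.6],[0,0,9,0,0,0,0.6],[0,0,5,0,0,0,0.6],[0,0,0,0,0,0,0.6],[0,0,0,0,0,0,0],[0,0,0,0,0,0,0],[0,0,0,0,0,0,0],[0,0,0,0,0,0,0],[0,0,0,0,0,0,0],[0,0,0,0,0,0,0],[0,0,0,0,0,0,0]]]}}

```text
clock: 29.05
ee_pos: [0.4689, -0.0972, 0.0193]
tool_rot: [[0.98, 0.199, 0.002], [0.199, -0.98, -0.0], [0.002, 0.001, -1.0]]
contact_force: [-0.2, 0.3, 5.8]
opening: 0.145
```

Call:
{"fn": "send_rows", "kwargs": {"targets": [[[0,0,0,0,0,0,0],[0,0,-8,0,0,0,0],[0,0,-20,0,0,0,0],[0,0,-25,0,0,5.7,0],[0,0,-25,0,0,5.7,0],[0,0,-20,0,0,0,0],[0,0,0,0,0,0,0]]]}}

```text
clock: 29.63
ee_pos: [0.4712, -0.0977, 0.1212]
tool_rot: [[1.0, 0.001, 0.008], [0.001, -1.0, -0.002], [0.008, 0.002, -1.0]]
contact_force: [1.0, 0.2, -0.2]
opening: 0.145
```

Call:
{"fn": "send_rows", "kwargs": {"targets": [[[15,-10,0,0,0,0,0],[28,-18,0,0,0,0,0],[30,-20,0,0,0,0,0],[30,-20,0,0,0,0,0],[28,-16,0,0,0,0,0],[16,-10,0,0,0,0,0],[6,-4,0,0,0,0,0],[0,0,0,0,0,0,0],[0,0,0,0,0,0,0]]]}}

```text
clock: 30.38
ee_pos: [0.6195, 0.0012, 0.1152]
tool_rot: [[1.0, 0.002, -0.003], [0.002, -1.0, -0.0], [-0.003, 0.0, -1.0]]
contact_force: [-0.1, 0.5, -0.4]
opening: 0.15
```

Run:
```python
from h import *
s=r.observe();print(s['clock'],s['ee_pos'],s['opening'])
cv2.imwrite('pics/w5.png',r.camera('wrist'))
```

```text
30.3833 [0.61945661 0.00117001 0.11520813] 0.15045852524838482
```

View pics/w5.png

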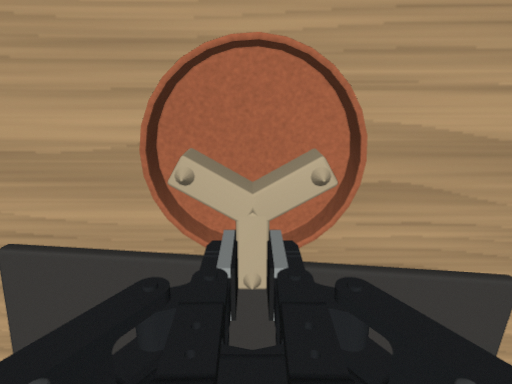

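Call:
{"fn": "send_rows", "kwargs": {"targets": [[[2,0,20,0,0,0,0],[0,0,25,0,0,0,0],[0,0,25,0,0,0,0],[0,0,12,0,0,0,0],[0,0,8,0,0,0,0],[0,0,0,0,0,0,0],[0,0,0,0,0,0,0]]]}}

```text
clock: 31.02
ee_pos: [0.6227, 0.0009, 0.0267]
tool_rot: [[1.0, 0.001, -0.0], [0.001, -1.0, -0.0], [-0.0, 0.0, -1.0]]
contact_force: [1.1, 0.4, 0.2]
opening: 0.149
```

Call:
{"fn": "send_rows", "kwargs": {"targets": [[[0,0,7,0,0,0,0],[0,0,5,0,0,0,0],[0,0,3,0,0,0,0],[0,0,1.5,0,0,0,0],[0,0,0,0,0,0,0],[0,0,0,0,0,0,0]]]}}

```text
clock: 31.52
ee_pos: [0.6229, 0.0014, 0.0098]
tool_rot: [[1.0, 0.002, 0.0], [0.002, -1.0, -0.0], [0.0, 0.0, -1.0]]
contact_force: [-0.1, -0.8, -0.5]
opening: 0.148
```

Release, rise straight up, and withdraw towards the base.

Call:
{"fn": "send_rows", "kwargs": {"targets": [[[0,0,0.5,0,0,0,0],[0,0,0,0,0,0,0.4],[0,0,0,0,0,0,0.4],[0,0,0,0,0,0,0.4],[0,0,0,0,0,0,0.4],[0,0,-10,0,0,0,0.4],[0,0,-30,0,0,0,0.4],[0,0,-40,0,0,0,0.4],[0,0,-40,0,0,0,0.4],[0,0,-40,0,0,0,0.4]]]}}

```text
clock: 32.35
ee_pos: [0.6223, 0.0013, 0.1714]
tool_rot: [[1.0, 0.001, -0.0], [0.001, -1.0, 0.0], [-0.0, -0.0, -1.0]]
contact_force: [1.0, 0.6, -0.3]
opening: 0.397
```

Call:
{"fn": "send_rows", "kwargs": {"targets": [[[-25,0,-10,0,0,0,0.4],[-35,0,-10,0,0,0,0.4],[-35,0,-10,0,0,0,0.4],[-35,0,-10,0,0,0,0.4],[-30,0,-10,0,0,0,0.4],[-15,0,0,0,0,0,0.4],[0,0,0,0,0,0,0.4],[0,0,0,0,0,0,0.4],[0,0,0,0,0,0,0.4]]]}}

```text
clock: 33.1
ee_pos: [0.4486, 0.001, 0.2199]
tool_rot: [[1.0, 0.001, 0.002], [0.001, -1.0, -0.0], [0.002, 0.0, -1.0]]
contact_force: [0.1, 0.3, -1.0]
opening: 0.401
```

Run:
```python
from h import *
s=r.observe();print(s['clock'],s['ee_pos'],s['opening'],s['contact_force'])
a=r.camera('scene');b=r.camera('top')
c=np.vstack([cv2.resize(a[90:350,60:440],(800,547))]);cv2.imwrite('pics/end_s.png',c);cv2.imwrite('pics/end_t.png',cv2.resize(b[90:290,50:450],(800,400)))
```

```text
33.1 [0.44862171 0.00103289 0.21991803] 0.4006550912146378 [ 0.07158672  0.33509596 -1.00968456]
```

View pics/end_s.png

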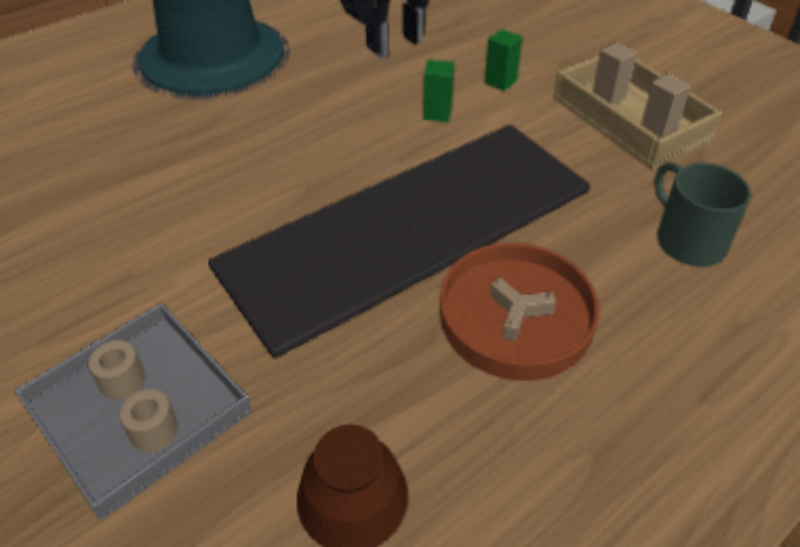

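View pics/end_t.png

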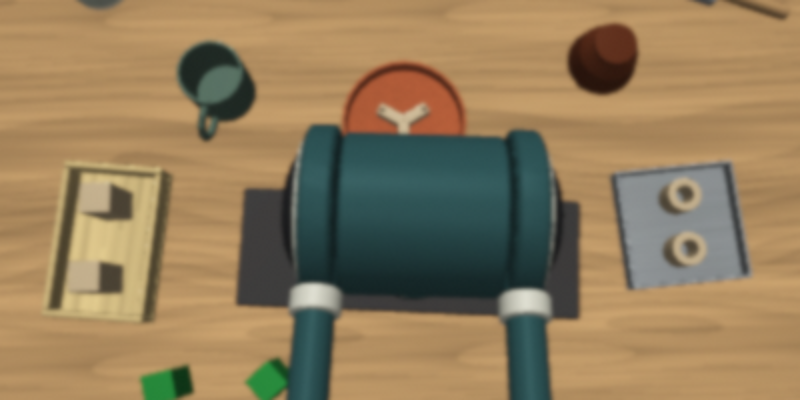

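```bash
python3 -c "
from rig import r
print(r.hand_in())"
```

```text
the job is handed in; nothing more can be done
None
```

I moved all five pieces and handed the job in at about 33 s of the 128 s allowed. `hand_in` reports no verdict, so I can't confirm the result.

**What I did:** I gripped each piece from above, lowered it to within about 1 mm of its container's floor and then let go. The posts went to the two ends of the crate, the tubes side by side into the tray, and the stilt into the middle of the dish.

**Last checks:**
- **Pieces:** The final scene picture shows both posts standing in the crate, both tubes standing in the tray and the stilt lying points up in the dish. In the top picture the arm hid part of the dish.
- **Heights:** I did not measure the final heights in the pictures. They come from the arm's readings at release, which matched the expected floor levels to about 1 mm.
- **Bystanders:** The mug, the vase and the two green posts look unmoved.
- **Gripper:** It ended clear of everything, with no contact force beyond sensor noise.

**Checks that disagreed:**
- The cameras differed by 2–5 mm on where the pieces stood. I relied mainly on the wrist camera for positions.
- One wrist-camera reading of the crate was about 2 cm off because the held post hid part of it. I used the crate's rim corners instead.
- Two of the top-camera position fits for the posts failed outright and I did not use them.

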